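Fit the spare relay card into the free card holder

ROBOT

A 6-joint arm with a two-finger parallel gripper is mounted at the origin on a cart in front of the work surface, level with it; the furniture and walls round the work are solid. World frame = base frame: x ahead of the robot, y to its left, z up, the work surface at z = 0. Lengths are in mm, angles in rad, forces in N, time in s.
With the tool pointing down it reaches from about 400 to 925 mm from the base axis. Payload 12.5 kg.
Tool frame: the origin (TCP) lies at the very end of the fingers, on their centre line; the grasp point (between the pads) lies 19 mm behind it; x points along the fingers, y is the direction in which the jaws open and shut, and the axes are right-handed (so a half turn about x gives the same grasp; the last joint's range is limited). The gripper opens to 95 mm and grips with 3 to 60 N. Pads are 20 mm wide; open, the fingers measure 119 mm over their backs; the gripper's body (75 mm by 180 mm) begins 59 mm behind the grasp point.
Start: joints at [-1.453, 0.491, 1.559, -0, 1.092, -0.106], TCP at [138.732, -609.426, 214.661] pointing down, gripper open.
Joint ranges: [-3.1, 3.1], [-0.84, 2.19], [0.05, 2.79], [-1.13, 4.28], [0.06, 2.93], [-2.69, 2.69]. Speed limits (rad/s): [2.22, 2.22, 2.79, 3.14, 3.14, 3.14].

INTERFACE

Orientations are given as [roll, pitch, yaw] about the fixed x, y, z axes, in that order (R = Rz(yaw) Ry(pitch) Rx(roll)).
In Python, from cell import env, optics, job gives the robot as it stands.
- The arm moves only by the shell command python3 -m handwheel 'ROWS' [OPENING]. ROWS is JSON, a list of rows, each an object with "travel": the shift along the world's x, y, z in mm, a list of three; "roll": the turn about the world's z in degrees. In form: [{"travel": [dx, dy, dz], "roll": roll}, ...]. A call has 1 to 8 rows; each row is the pose to reach, as a shift and turn from the pose commanded when the call began; what a row does not reach only later rows make up. A row lasts 1/10 s, in which the tool goes at most 50 mm and 8.59 degrees, less where a joint would pass 70% of its speed; a pose out of reach is approached as far as the arm can. A call with a gripper value outside its range is refused whole. OPENING is the closure, from -1 (fully open) to 1 (shut), set as the call begins (- or left out, the last holds). The fingers move at their own pace and stop on an object; the grip force is fixed at half the most. Time passes only in rows, so rows that repeat a pose let the fingers close. It gives the time, the measured TCP pose, the force and the opening at its end, in the units of the state.
- env.state(): the state, without advancing time (a new reading comes with each control period).
- optics.read_camera(name): name is "scene" or "top" or "wrist"; returns the picture (420x560x3 uint8, red, green, blue); there is no depth.
- optics.camera_params(name): a dict with "fx", "fy", "cx", "cy" (pixels), "world_from_camera" (4x4, takes a point from camera to world coordinates). Camera axes: x right, y up, looking along -z (the intrinsics and any distortion apply to the point x, -y, -z); pixel columns grow to the right and rows downward; lengths in mm; the calibration is good to about 2 mm. A picture is of the moment at which its call begins: read the wrist's pose just before it. camera_params takes no time and is no camera call; for the wrist camera it gives the pose at the moment of the call.
- job.job_done(): hands the job in, once; it reports no verdict.
The state is a dict: "t": time; "joints": joint angles; "qvel": joint speeds; "tau": joint torques, N m; "eef_pos": TCP position; "tcp_rot": TCP orientation; "ft_force": force on the tool from outside, world axes, zero at the start; "moment": the same for the moment, N m; "opening": opening from 0.0 (shut) to 1.0 (fully open).
Only numpy, scipy, OpenCV 4.12 (cv2) and the standard library are available. Lean on these libraries where they do the work, as an engineer would, in place of code of your own. Each camera call takes 0.05 s, during which the arm holds its last target.

TASK

Take the circuit card with the blue handle out of the stand and fit it into the one free card holder on the rail: first press that holder's orange latch open by its tab, then slide the card down between the two guides until it sits fully home and the latch has swung shut into the card's notch again, and let go. Leave the other cards in the stand and do not knock over or shift the things round about.

Things in the scene. Friction and masses are not known exactly. Their poses are not given: they have to be found in the camera images.
- blue_card_handle (a point): Grip point, centre of the blue block handle (40 mm long in x, 12 thick in y, 38 high) on top of the loose card to be fitted: 14 mm below the handle's top, 20 mm above the board's top edge, 84 mm above its bottom edge. z is up, x runs along the board. At the start it stands in one of the stand's slots, its lowest 32 mm between rails 5 mm apart: draw it straight up.
- blue_card: The same card, origin in the middle of its bottom edge. Green circuit board 100 mm long (x), 3 thick (y), 64 high, about 0.12 kg; black relays stand 11 mm out on its +y face, 28 to 52 mm above the bottom edge.
- card_notch (a point): The card's one notch, in the -x edge of the board: 6 mm deep, from 38 to 48 mm above the bottom edge; this point lies at the middle of its mouth. The card fits the holder only with this edge at the latch.
- slot_mouth (a point): Free card holder: middle of the slot where the narrow part of its two upright guides begins, 49 mm above the seat. z is up, x runs along the slot, -x towards the latch. Each guide takes one upright edge of the board, gap 5 mm; slot 102.5 mm long. Above this point the guides flare for 13 mm more, to 13 mm wide. Holder and rail are fixed.
- slot_seat (a point): Free card holder: where the middle of the card's bottom edge lies when fully home (floor of the black socket, 42 mm above the table). Axes as slot_mouth. The other two holders on the rail, 42 mm apart in y (the free one may be at either end or between), carry fixed cards like this one with grey handles, tops 98 mm above this height.
- latch_tab (a point): Pressing point on top of the thumb tab of the free holder's orange latch, beyond the -x guide: 80 mm from the slot's middle and 28 mm above the seat when shut. The tab is 14 mm wide (y) and reaches 7 mm further out. Pressed down, it turns about an axis along y that lies 24 mm further in and 18 mm lower.
- latch (a joint): Latch of the free holder, rad: 0 shut (its nose blocks the slot), 0.6 fully open (pressing point 17 mm lower, 6 mm further out). Stiff, no spring: about 3 N on the tab moves it and it stays where left. Open, its foot stands 13 mm above the seat; the card's bottom edge pushes the foot down (about 3 N) over the last 13 mm and so swings the latch shut.
- stand: Black slotted stand, 116 x 128 mm, base 10 mm thick, origin at the centre of its underside. Three slots along its x, 42 mm apart in its y, rails up to 42 mm above the table; the spare cards stand in it, bottom edges 10 mm above the table. Fixed.
- spare_card_a: Loose spare card like the blue one but with a grey handle, in another slot of the stand; origin in the middle of its bottom edge. Stays there.
- spare_card_b: Loose spare card like the blue one but with a yellow handle, in another slot of the stand; origin in the middle of its bottom edge. Stays there.
- oil_can: Red oil can, 56 mm wide, 137 mm tall, standing on the table between stand and rail; origin at the centre of its underside. Leave alone. Fixed obstacles near by: tall blue bins beyond x = 0.66 m from y = -0.03 to 0.18 m, a big carton beyond x = 0.62 m from y = 0.27 m, clear organiser boxes 0.15 m high up to x = 0.48 m from y = -0.18 to -0.02 m.
- tape_measure: Yellow tape measure, 37 x 77 x 60 mm, on the table; origin at the centre of its underside. Leave alone.

How it is judged:
By the outcome, as a careful person would: the job done as asked, in the order asked, and still so for the second after the job is handed in, with the robot touching nothing.
It also fails if it takes over 59 s, if anything falls off the work surface, if the arm or the gripper's body presses on something with over 40 N, if the wrist force passes 120 N, or if a joint passes its speed limit or range.

## Working session

There is one attempt and no reset: what is moved stays moved. The work goes in short steps, Python scripts to look and compute and a shell command to move; the robot and the scene stay as the last step left them, time stands still between calls to the robot, and variables do not carry over. Pictures are saved under pics/ and viewed, and the job is handed in when it is done.

```bash
ls; mkdir -p pics; cat > h.py <<'E'
import numpy as np, cv2
from cell import env, optics, job
def snap(n,f):
    P=optics.camera_params(n); im=optics.read_camera(n)
    cv2.imwrite(f'pics/{f}.png',im[:,:,::-1]); return im,P
def ray(P,u,v):
    T=np.array(P['world_from_camera']); d=np.array([(u-P['cx'])/P['fx'],-(v-P['cy'])/P['fy'],-1.])
    return T[:3,3],T[:3,:3]@d
def onz(P,u,v,z):
    o,d=ray(P,u,v); return o+d*(z-o[2])/d[2]
def proj(P,p):
    T=np.array(P['world_from_camera']); c=T[:3,:3].T@(np.array(p)-T[:3,3])
    return P['fx']*c[0]/-c[2]+P['cx'], P['cy']+P['fy']*c[1]/c[2]
def two(r):
    A=np.zeros((3,3));b=np.zeros(3)
    for o,d in r:
        d=d/np.linalg.norm(d);M=np.eye(3)-np.outer(d,d);A+=M;b+=M@o
    return np.linalg.solve(A,b)
E
python3 - <<'E'
from h import *
for n in ['scene','top','wrist']:
    im,P=snap(n,n+'0'); print(n,{k:(np.round(v,3).tolist() if not isinstance(v,str) else v) for k,v in P.items()})
print(env.state())
E
```

```text
pics
scene {'fx': 441.194, 'fy': 441.194, 'cx': 277.74, 'cy': 215.449, 'world_from_camera': [[0.914, 0.278, -0.294, 307.415], [-0.404, 0.66, -0.633, -618.198], [0.018, 0.698, 0.716, 736.974], [0.0, 0.0, 0.0, 1.0]]}
top {'fx': 425.382, 'fy': 425.382, 'cx': 275.535, 'cy': 209.42, 'world_from_camera': [[0.001, 0.995, -0.099, 499.096], [-1.0, 0.001, 0.0, -49.362], [0.0, 0.099, 0.995, 1111.793], [0.0, 0.0, 0.0, 1.0]]}
wrist {'fx': 324.287, 'fy': 324.287, 'cx': 275.93, 'cy': 208.634, 'world_from_camera': [[0.223, 0.938, 0.266, 213.305], [-0.975, 0.215, 0.059, -592.763], [-0.001, -0.272, 0.962, 384.1], [0.0, 0.0, 0.0, 1.0]]}
{'t': 0.15, 'joints': array([-1.45261564e+00,  4.91384572e-01,  1.55929216e+00,  8.19655542e-06,
        1.09168238e+00, -1.05574120e-01]), 'qvel': array([ 1.36262889e-04, -2.67343540e-03, -1.25992590e-03,  6.56326861e-05,
        1.12882820e-03,  8.36432393e-04]), 'tau': array([ 3.26933819e-03, -6.12894344e+01, -2.58277774e+01,  6.93357456e-02,
        4.72939212e-02, -7.30002989e-05]), 'eef_pos': array([ 138.70317286, -609.24671479,  214.22463446]), 'tcp_rot': array([-1.68585628,  1.57002983,  1.67948741]), 'ft_force': array([-0.16947221,  0.12571097, -0.41838076]), 'moment': array([0.01210311, 0.01142821, 0.01523775]), 'opening': 1.0031137087854245}
```

View pics/scene0.png

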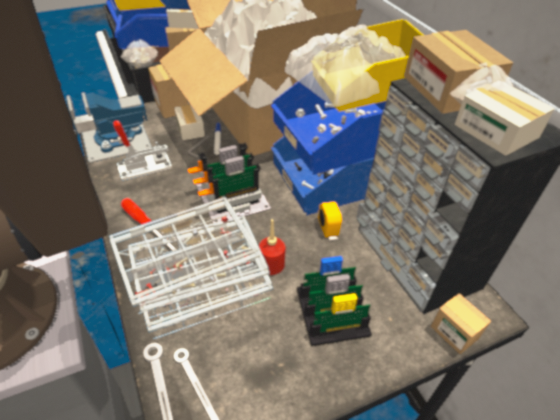

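View pics/top0.png

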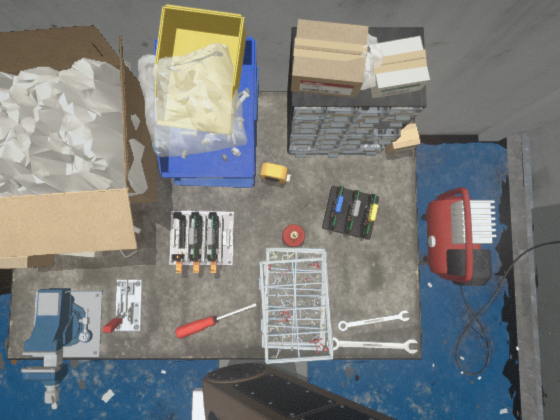

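View pics/wrist0.png

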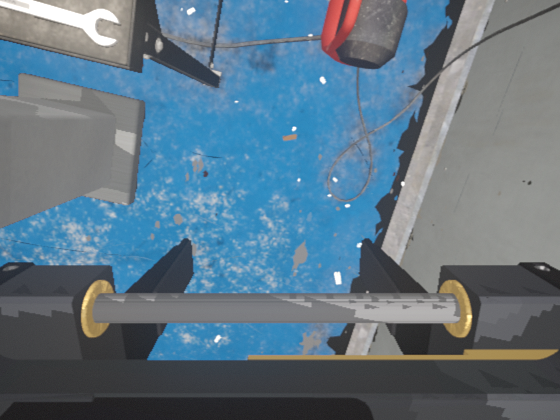

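The top view shows the stand at about (351,212) with the blue handle at its left end (339,203). The rail is around (203,238), with orange latches at (179,267), (196,267) and (213,267). I'll zoom in on both.

```bash
python3 - <<'E'
import cv2,numpy as np
t=cv2.imread('pics/top0.png');s=cv2.imread('pics/scene0.png')
f=lambda a:cv2.resize(a,(400,400),interpolation=cv2.INTER_CUBIC)
cv2.imwrite('pics/z1.png',np.hstack([f(t[200:280,160:240]),f(t[172:252,312:392])]))
cv2.imwrite('pics/z2.png',np.hstack([f(s[130:230,180:280]),f(s[245:345,285:385])]))
E
```

```text
(no output)
```

View pics/z1.png

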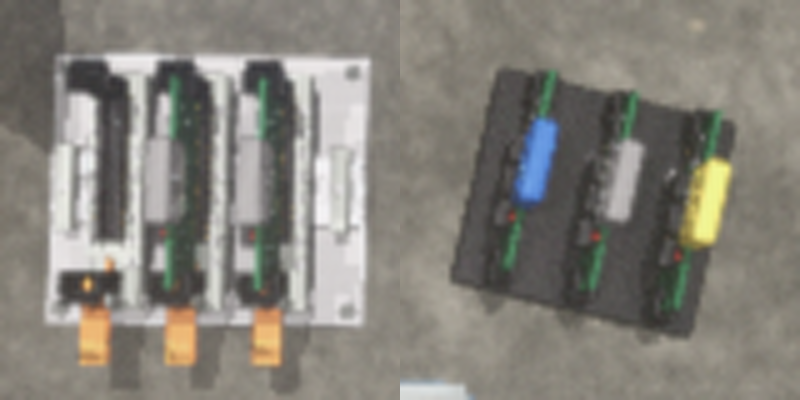

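View pics/z2.png

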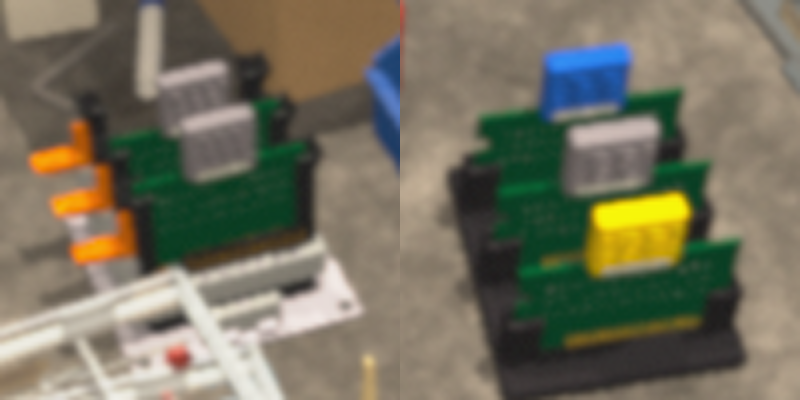

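The free holder is the leftmost one in the top view, at the largest y and nearest the carton. The blue card's relays face +y and its notch is on the -x side, so it needs only a small yaw. Next come coarse positions.

```bash
python3 - <<'E'
from h import *
t=cv2.imread('pics/top0.png');P=optics.camera_params('top')
hsv=cv2.cvtColor(t,cv2.COLOR_BGR2HSV)
m=cv2.inRange(hsv,(100,120,100),(125,255,255)); m[:180]=0;m[230:]=0;m[:,:325]=0;m[:,355:]=0
r=cv2.minAreaRect(cv2.findNonZero(m));print(r)
for c in cv2.boxPoints(r): print(onz(P,*c,108).round(1))
print('handle',onz(P,*r[0],106).round(1))
m=cv2.inRange(hsv,(5,130,150),(20,255,255)); m[:255]=0;m[285:]=0;m[:,:165]=0;m[:,225:]=0
n,l,st,c=cv2.connectedComponentsWithStats(m)
for i in range(1,n):
  if st[i,4]>8: print('latch',st[i],c[i],onz(P,*c[i],70).round(1))
# stand/handles axis points, z1 crop: px=160+x/5 ,200+y/5 
for nm,x,y,z in [('gh1',165,180,140),('gh2',250,180,140),('slot top guide',88,75,104),('slot bot guide',88,288,104),('plateTL',55,57,5),('plateTR',370,57,5),('plateBL',45,322,5),('plateBR',365,325,5)]:
  print(nm,onz(P,160+x/5,200+y/5,z).round(1))
for nm,x,y,z in [('blue',538,162,108),('grey',622,180,108),('yel',710,202,108),('bluecard+x',552,72,74),('bluecard-x',512,268,74)]:
  print(nm,onz(P,312+(x-400)/5,172+y/5,z).round(1))
E
```

```text
((338.811767578125, 203.8470458984375), (5.64019250869751, 16.703645706176758), 12.528807640075684)
[ 594.6 -188.8  108. ]
[ 633.6 -197.9  108. ]
[ 630.7 -211.   108. ]
[ 591.7 -201.8  108. ]
handle [ 612.8 -200.2  106. ]
latch [177 262   5   6  15] [179.33333333 263.8       ] [470. 184.  70.]
latch [194 262   5  10  22] [196.36363636 266.04545455] [464.6 142.6  70. ]
latch [212 262   3   3   9] [213. 263.] [472.  102.3  70. ]
gh1 [534.9 138.6 140. ]
gh2 [534.9  99.9 140. ]
slot top guide [586.  183.2 104. ]
slot bot guide [485.4 180.8 104. ]
plateTL [604.  223.5   5. ]
plateTR [604.1  58.9   5. ]
plateBL [466.6 225.2   5. ]
plateBR [465.2  60.    5. ]
blue [ 611.3 -201.7  108. ]
grey [ 602.7 -241.5  108. ]
yel [ 592.3 -283.   108. ]
bluecard+x [ 659.7 -214.4   74. ]
bluecard-x [ 563.  -193.4   74. ]
```

```bash
python3 - <<'E'
from h import *
from scipy.spatial.transform import Rotation as R
s=env.state(); r=R.from_euler('xyz',s['tcp_rot']).as_matrix(); print(r.round(3), np.degrees(np.arctan2(r[1,1],r[0,1])))
P=optics.camera_params('wrist'); T=np.array(P['world_from_camera'])
print('cam in tool',(r.T@(T[:3,3]-s['eef_pos'])).round(1)); print((r.T@T[:3,:3]).round(3))
E
python3 -m handwheel '[{"travel":[0,0,30],"roll":0},{"travel":[0,0,60],"roll":0}]' 1
```

```text
[[-0.     0.222 -0.975]
 [ 0.001 -0.975 -0.222]
 [-1.    -0.001 -0.   ]] -77.18000848483614
cam in tool [-169.9    0.4  -76.4]
[[ 0.     0.273 -0.962]
 [ 1.    -0.001  0.   ]
 [-0.001 -0.962 -0.273]]
t: 0.35
eef_pos: [138.7, -609.0, 274.5]
tcp_rot: [-1.671, 1.568, 1.694]
ft_force: [-0.5, -0.2, 0.4]
opening: 0.888
```

```bash
python3 - <<'E'
from h import *
P=optics.camera_params('top')
for u,v,z in [(290,152,0),(420,155,0),(290,95,300),(425,95,300),(290,152,30),(293,235,137),(265,170,60)]: print(u,v,z,onz(P,u,v,z).round(0))
for n,p in [('blue',(612,-201,300)),('slot',(535,182,300))]: print(n,proj(P,p))
P=optics.camera_params('scene')
for u,v in [(428,305),(360,232)]: print(onz(P,u,v,0).round(0))
E
```

```text
290 152 0 [764. -88.   0.]
420 155 0 [ 756. -434.    0.]
290 95 300 [807. -78. 300.]
425 95 300 [ 807. -344.  300.]
290 152 30 [756. -87.  30.]
293 235 137 [537. -90. 137.]
265 170 60 [703. -23.  60.]
blue (np.float64(354.1976703729927), np.float64(192.95935569427462))
slot (np.float64(154.09847948542688), np.float64(232.81154814404977))
[ 783. -305.    0.]
[761. -86.  -0.]
```

```bash
python3 -m handwheel '[{"travel":[34,36,0],"roll":-6},{"travel":[68,72,0],"roll":-12},{"travel":[102,108,0],"roll":-18},{"travel":[136,144,0],"roll":-25.3},{"travel":[170,180,0],"roll":-25.3},{"travel":[204,216,0],"roll":-25.3},{"travel":[238,252,0],"roll":-25.3},{"travel":[272,288,0],"roll":-25.3}]' 1
python3 -m handwheel '[{"travel":[34,36,0],"roll":0},{"travel":[68,72,0],"roll":0},{"travel":[102,108,0],"roll":0},{"travel":[129,136,0],"roll":0},{"travel":[129,136,0],"roll":0},{"travel":[129,136,0],"roll":0}]'
python3 - <<'E'
from h import *
im,P=snap('wrist','w1'); s=env.state(); print(s['eef_pos'],s['ft_force'])
E
```

```text
t: 1.15
eef_pos: [411.7, -319.7, 274.7]
tcp_rot: [1.422, 1.571, -1.938]
ft_force: [0.6, -0.5, -0.5]
opening: 0.216
t: 1.75
eef_pos: [539.8, -184.8, 274.2]
tcp_rot: [0.082, 1.57, 3.008]
ft_force: [-0.6, -0.4, -0.6]
opening: 0.002
[ 539.35063777 -185.54400555  274.37093304] [-0.18565904  0.07374318  0.210756  ]
```

View pics/w1.png

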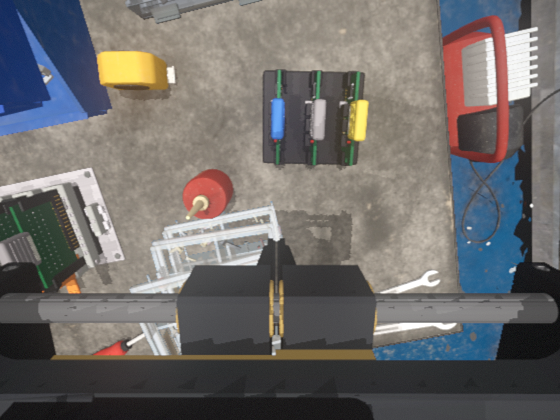

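The wrist view shows the stand square to the image, so the yaw is close. The blue handle is at about (277,118), and the closed fingers are at (277,245).

```bash
cat >> h.py <<'E'
E
python3 - <<'E'
from h import *
P=optics.camera_params('wrist'); im=cv2.imread('pics/w1.png')
hsv=cv2.cvtColor(im,cv2.COLOR_BGR2HSV)
m=cv2.inRange(hsv,(100,130,90),(125,255,255)); m[:80]=0;m[160:]=0;m[:,:255]=0;m[:,300:]=0
r=cv2.minAreaRect(cv2.findNonZero(m));print(r, np.argwhere(m).min(0),np.argwhere(m).max(0))
print(onz(P,*r[0],108))
b=cv2.boxPoints(r); print([onz(P,*c,108).round(1).tolist() for c in b])
cv2.imwrite('pics/w1z.png',cv2.resize(im[55:185,240:390],(750,650))[:600])
E
```

```text
((277.5, 118.5), (41.0, 13.0), 90.0) [ 98 271] [139 284]
[ 611.95976893 -203.62920453  108.        ]
[[632.3, -201.5, 108.0], [629.6, -214.0, 108.0], [590.9, -205.8, 108.0], [593.8, -192.9, 108.0]]
```

View pics/w1z.png

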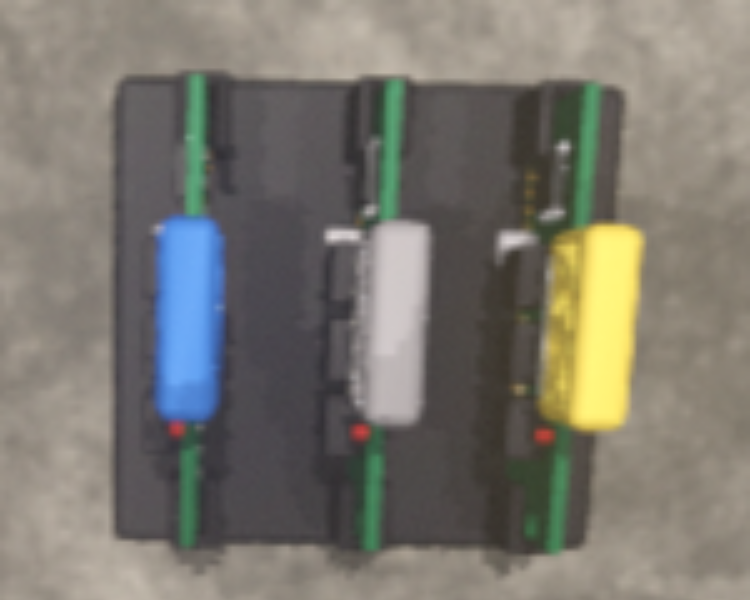

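```bash
python3 - <<'E'
from h import *
from scipy.spatial.transform import Rotation as R
s=env.state(); r=R.from_euler('xyz',s['tcp_rot']).as_matrix(); print('jaw',np.degrees(np.arctan2(-r[1,1],-r[0,1]))-90)
P=optics.camera_params('wrist'); im=cv2.imread('pics/w1.png').astype(int)
B,G,Rr=im[...,0],im[...,1],im[...,2]
g=(G>Rr*1.5)&(G>B*1.2)&(G>80)
def yaw(pts,z):
    p=np.array([onz(P,c,rw,z)[:2] for c,rw in pts]); k=np.polyfit(p[:,0],p[:,1],1); return np.degrees(np.arctan(k[0])),p
for lo,hi in [(265,290),(305,330),(345,368)]:
    pts=[]
    for v in list(range(72,96))+list(range(143,163)):
        c=np.where(g[v,lo:hi])[0]
        if len(c)>=2:
            w=(G-(Rr+B)/2)[v,lo:hi][c]; pts.append(((c*w).sum()/w.sum()+lo,v))
    print('green yaw',len(pts),yaw(pts,74)[0])
    print(' mid line @', )
    p=yaw(pts,74)[1]; print(np.polyval(np.polyfit(p[:,0],p[:,1],1),612))
bl=(B-Rr)*1.
pts=[];
for v in range(103,136):
    w=np.clip(bl[v,262:293]-60,0,60); pts.append(((w*np.arange(262,293)).sum()/w.sum(),v))
y,p=yaw(pts,108);print('blue',y,np.polyval(np.polyfit(p[:,0],p[:,1],1),612))
prof=np.clip(bl[85:152,273:283].mean(1),0,None); print(np.round(prof).astype(int).tolist())
E
```

```text
jaw -12.452379158537681
green yaw 44 -13.735310363245853
 mid line @
-204.31283736964912
green yaw 44 -13.553433901223283
 mid line @
-247.1414230659663
green yaw 41 -13.865214657837539
 mid line @
-290.23667104843224
blue -14.161055110965426 -203.41888342162116
[6, 6, 8, 5, 8, 10, 9, 8, 10, 9, 9, 8, 14, 81, 132, 139, 139, 139, 139, 139, 139, 139, 139, 138, 139, 138, 139, 139, 139, 139, 139, 138, 138, 138, 138, 138, 138, 138, 139, 138, 139, 138, 138, 138, 138, 138, 135, 132, 132, 131, 131, 130, 120, 98, 19, 0, 0, 0, 7, 8, 9, 10, 9, 9, 8, 9, 8]
```

```bash
python3 -m handwheel '[{"travel":[-9,43,0],"roll":4},{"travel":[-18,86,0],"roll":8},{"travel":[-27,129,0],"roll":12.5},{"travel":[-36,172,0],"roll":12.5},{"travel":[-45,215,0],"roll":12.5},{"travel":[-54,258,0],"roll":12.5},{"travel":[-63,301,0],"roll":12.5},{"travel":[-70,345,32],"roll":12.5}]' 1
python3 -m handwheel '[{"travel":[0,0,0],"roll":0},{"travel":[0,0,0],"roll":0},{"travel":[0,0,0],"roll":0}]'
python3 - <<'E'
from h import *
im,P=snap('wrist','w2'); s=env.state(); print(s['eef_pos'],s['ft_force'])
cv2.imwrite('pics/w2z.png',cv2.resize(im[60:240,190:390,::-1],(666,600),interpolation=cv2.INTER_CUBIC))
E
```

```text
t: 2.6
eef_pos: [468.4, 155.7, 301.8]
tcp_rot: [0.228, 1.565, -2.915]
ft_force: [1.6, 0.1, 0.1]
opening: 0.007
t: 2.9
eef_pos: [470.3, 154.2, 303.3]
tcp_rot: [0.558, 1.57, -2.585]
ft_force: [0.4, -0.3, -1.2]
opening: 0.007
[470.34401388 154.10874061 303.16290901] [ 0.08605402 -0.11532337 -0.21750846]
```

View pics/w2.png

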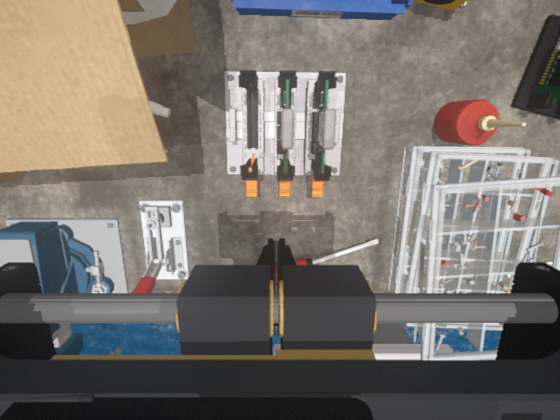

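View pics/w2z.png

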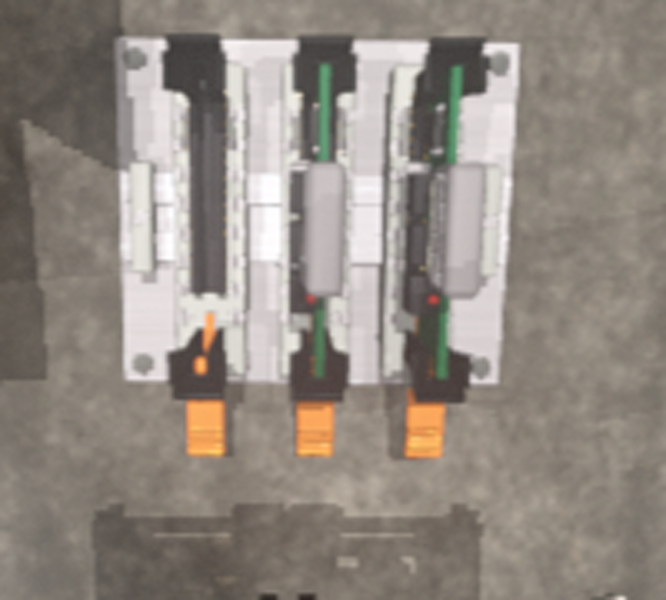

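The rail is square to the image. The free holder is at left, with its tab at about (252,188), the slot column at about (252,125), and the middle grey handle at about (287,129).

```bash
python3 - <<'E'
from h import *
from scipy.spatial.transform import Rotation as R
s=env.state(); r=R.from_euler('xyz',s['tcp_rot']).as_matrix(); print('jaw',np.degrees(np.arctan2(-r[1,1],-r[0,1]))-90)
P=optics.camera_params('wrist'); bgr=cv2.imread('pics/w2.png');im=bgr.astype(int)
B,G,Rr=im[...,0],im[...,1],im[...,2]
g=(G>Rr*1.5)&(G>B*1.15)&(G>70)
for lo,hi in [(278,296),(314,334)]:
    pts=[]
    for v in list(range(80,107))+list(range(152,172)):
        c=np.where(g[v,lo:hi])[0]
        if len(c)>=2:
            w=(G-(Rr+B)/2)[v,lo:hi][c]; pts.append(((c*w).sum()/w.sum()+lo,v))
    p=np.array([onz(P,c,rw,106)[:2] for c,rw in pts]);k=np.polyfit(p[:,0],p[:,1],1)
    print('green yaw',np.degrees(np.arctan(k[0])),'y@535',np.polyval(k,535),'x ends',p[:,0].min(),p[:,0].max(),len(pts))
# orange tabs
hsv=cv2.cvtColor(bgr,cv2.COLOR_BGR2HSV)
m=cv2.inRange(hsv,(5,130,150),(22,255,255));m[:178]=0;m[205:]=0;m[:,:235]=0;m[:,340:]=0
n,l,st,c=cv2.connectedComponentsWithStats(m)
for i in range(1,n):
  if st[i,4]>20: print('tab',st[i],onz(P,*c[i],70).round(1),'out edge',onz(P,c[i][0],st[i][1]+st[i][3]-.5,70).round(1))
# grey handle profile
gray=cv2.cvtColor(bgr,cv2.COLOR_BGR2GRAY)
print('cols r125',gray[115:140,276:300].mean(0).round().tolist())
print('rows c288',gray[100:160,286:290].mean(1).round().tolist())
print('cols h2',gray[115:140,312:342].mean(0).round().tolist())
print('guides +x', gray[72:85,235:272].mean(0).round().tolist())
print('guides -x', gray[166:176,235:272].mean(0).round().tolist())
print('slot', gray[95:140,235:272].mean(0).round().tolist())
E
```

```text
jaw -0.09995541381371709
green yaw -0.7202494962528112 y@535 142.51789360122575 x ends 557.7774531631951 583.9999363829671 23
green yaw -0.5537012191857225 y@535 100.44903924278498 x ends 491.69010306502815 583.9682717445012 30
tab [311 178  12  19 177] [459.2 101.7  70. ] out edge [448.4 101.3  70. ]
tab [246 180  12  17 187] [459.5 185.1  70. ] out edge [448.5 185.3  70. ]
tab [279 181  11  16 174] [459.  143.4  70. ] out edge [448.5 143.3  70. ]
cols r125 [191.0, 122.0, 107.0, 104.0, 107.0, 133.0, 159.0, 174.0, 186.0, 191.0, 190.0, 189.0, 188.0, 187.0, 185.0, 175.0, 160.0, 162.0, 190.0, 208.0, 223.0, 231.0, 231.0, 231.0]
rows c288 [120.0, 120.0, 120.0, 120.0, 122.0, 120.0, 118.0, 118.0, 132.0, 174.0, 188.0, 196.0, 197.0, 196.0, 196.0, 196.0, 197.0, 196.0, 191.0, 189.0, 189.0, 188.0, 188.0, 188.0, 188.0, 188.0, 188.0, 187.0, 188.0, 187.0, 187.0, 187.0, 187.0, 186.0, 186.0, 186.0, 186.0, 185.0, 186.0, 185.0, 184.0, 184.0, 184.0, 184.0, 183.0, 183.0, 181.0, 164.0, 145.0, 138.0, 140.0, 140.0, 141.0, 147.0, 146.0, 148.0, 147.0, 150.0, 138.0, 128.0]
cols h2 [87.0, 77.0, 86.0, 91.0, 90.0
[... 244 characters left out ...]
, 66.0, 67.0, 67.0, 67.0, 66.0, 67.0, 69.0, 69.0, 69.0, 70.0, 69.0, 76.0, 100.0, 144.0, 209.0, 228.0, 228.0, 227.0, 222.0, 210.0, 215.0, 222.0, 221.0, 218.0, 217.0, 216.0, 216.0, 216.0]
guides -x [181.0, 201.0, 209.0, 209.0, 192.0, 140.0, 85.0, 73.0, 71.0, 70.0, 72.0, 72.0, 74.0, 93.0, 122.0, 132.0, 115.0, 84.0, 73.0, 73.0, 73.0, 75.0, 90.0, 149.0, 173.0, 180.0, 188.0, 183.0, 166.0, 171.0, 194.0, 202.0, 202.0, 202.0, 202.0, 197.0, 203.0]
slot [180.0, 174.0, 211.0, 225.0, 230.0, 235.0, 231.0, 221.0, 220.0, 209.0, 206.0, 181.0, 117.0, 95.0, 87.0, 85.0, 96.0, 103.0, 101.0, 99.0, 100.0, 96.0, 110.0, 182.0, 206.0, 198.0, 221.0, 227.0, 182.0, 173.0, 213.0, 223.0, 223.0, 227.0, 232.0, 237.0, 240.0]
```

```bash
python3 - <<'E'
from h import *
P=optics.camera_params('wrist'); 
print('grey mid',onz(P,287.6,128.,140).round(1), 'clamp', [onz(P,*q,z).round(0).tolist() for q,z in [((140,205),0),((185,205),0),((185,275),0),((150,205),60)]])
print('camz', P['world_from_camera'][2][3])
E
python3 -m handwheel '[{"travel":[-10,15,-40],"roll":-0.6},{"travel":[-21,31,-80],"roll":-0.6},{"travel":[-21,31,-120],"roll":-0.6},{"travel":[-21,31,-160],"roll":-0.6},{"travel":[-21,31,-200],"roll":-0.6},{"travel":[-21,31,-218],"roll":-0.6},{"travel":[-21,31,-218],"roll":-0.6}]' 1
python3 - <<'E'
from h import *
im,P=snap('wrist','w3'); im,P=snap('scene','s3'); s=env.state(); print(s['eef_pos'],s['ft_force'])
cv2.imwrite('pics/s3z.png',cv2.resize(im[90:240,150:300,::-1],(600,600),interpolation=cv2.INTER_CUBIC))
E
```

```text
grey mid [535.9 141.9 140. ] clamp [[418.0, 359.0, 0.0], [418.0, 291.0, 0.0], [301.0, 300.0, 0.0], [435.0, 320.0, 60.0]]
camz 473.03792109306113
t: 3.65
eef_pos: [448.3, 185.1, 83.3]
tcp_rot: [0.293, 1.565, -2.861]
ft_force: [0.6, -0.6, 0.4]
opening: 0.003
[449.66080664 185.83407246  85.96090351] [-0.42644589  0.33582085  0.99260262]
```

View pics/w3.png

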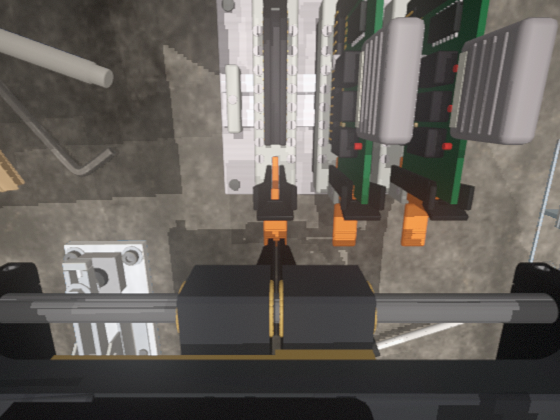

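View pics/s3z.png

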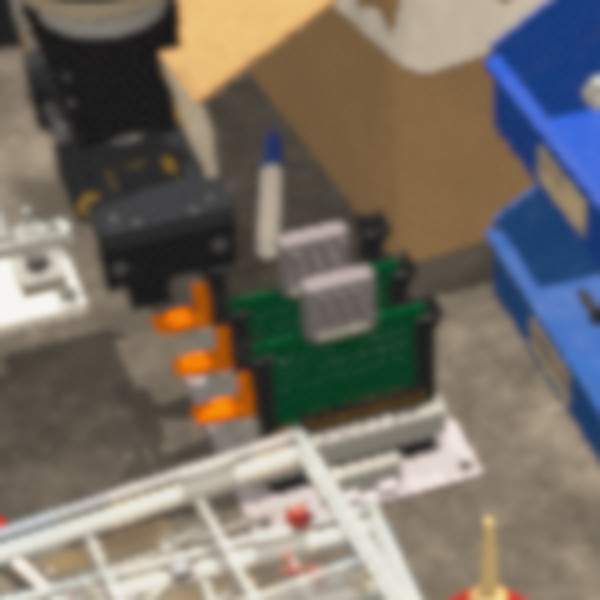

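The closed fingertips, at column 275, are lined up over the orange tab. Now I'll press down while watching the force.

```bash
python3 -m handwheel '[{"travel":[0,0,-6],"roll":0},{"travel":[0,0,-12],"roll":0},{"travel":[0,0,-17],"roll":0},{"travel":[0,0,-21],"roll":0},{"travel":[0,0,-23],"roll":0},{"travel":[0,0,-23],"roll":0}]' 
python3 - <<'E'
from h import *
im,P=snap('scene','s4'); s=env.state(); print(s['eef_pos'],s['ft_force'])
cv2.imwrite('pics/s4z.png',cv2.resize(im[150:210,170:250,::-1],(800,600),interpolation=cv2.INTER_CUBIC))
E
```

```text
t: 4.35
eef_pos: [447.8, 186.5, 62.5]
tcp_rot: [0.236, 1.568, -2.915]
ft_force: [-4.4, 0.2, 4.4]
opening: 0.003
[448.01892494 186.56644369  62.57847157] [-4.57944643 -0.38237068  4.14689106]
```

View pics/s4z.png

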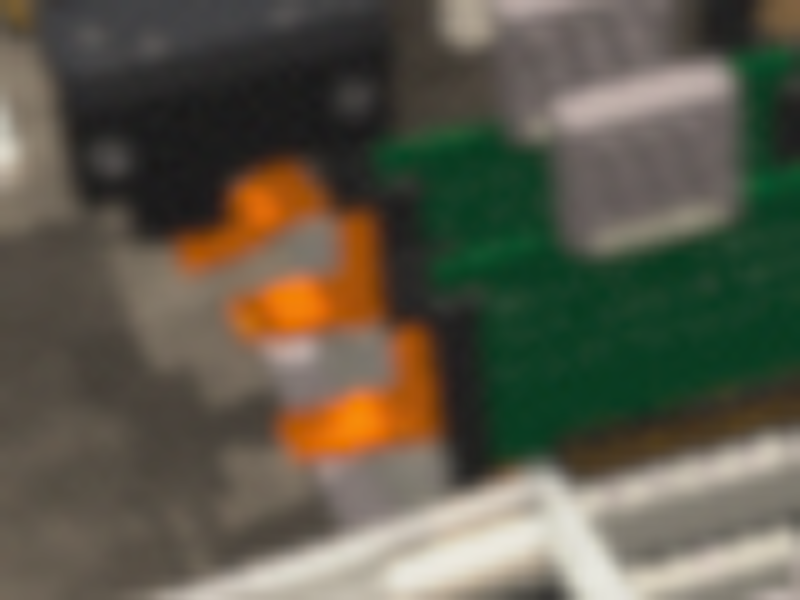

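The free latch is turning: its tab now tilts down and outward at about 4 N. I'll keep pressing to the stop.

```bash
for k in 1 2; do python3 -m handwheel '[{"travel":[0,0,-2],"roll":0},{"travel":[0,0,-4],"roll":0},{"travel":[0,0,-4],"roll":0}]'; done
```

```text
t: 4.7
eef_pos: [446.9, 186.3, 58.4]
tcp_rot: [0.268, 1.566, -2.884]
ft_force: [-9.0, -2.2, 5.4]
opening: 0.007
t: 5.0
eef_pos: [445.8, 186.1, 55.9]
tcp_rot: [0.259, 1.564, -2.892]
ft_force: [-21.8, -3.5, 35.6]
opening: 0.007
```

The force jumped to 36 N, so the latch is at its stop. I'll back off and check from the hover.

```bash
python3 -m handwheel '[{"travel":[-2,0,10],"roll":0},{"travel":[0,0,50],"roll":0},{"travel":[10,0,100],"roll":0},{"travel":[20,0,120],"roll":0},{"travel":[20,0,120],"roll":0}]' 1
python3 - <<'E'
from h import *
im,P=snap('wrist','w5'); s=env.state(); print(s['eef_pos'],s['ft_force'])
im2,_=snap('scene','s5')
a=cv2.resize(im[60:240,190:390,::-1],(444,400),interpolation=cv2.INTER_CUBIC)
b=cv2.resize(im2[150:210,170:225,::-1],(356,400),interpolation=cv2.INTER_CUBIC)
cv2.imwrite('pics/w5z.png',np.hstack([a,b]))
E
```

```text
t: 5.5
eef_pos: [471.5, 187.1, 177.8]
tcp_rot: [-2.901, 1.564, 0.231]
ft_force: [-0.5, 0.1, -0.8]
opening: 0.001
[469.99138637 186.8078438  175.79925639] [-0.22076144 -0.63359266 -0.26561463]
```

View pics/w5z.png

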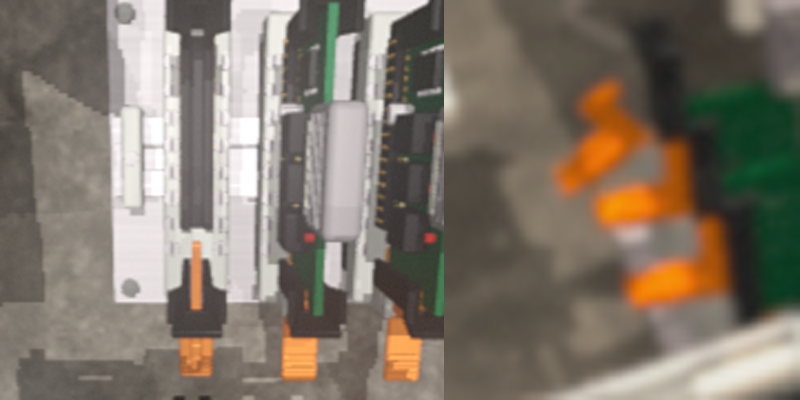

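The latch stands clearly open: the tab tilts down and out in the scene view, and its foot lies along the slot in the wrist view. I'll use this closer view to check the slot pose.

```bash
python3 - <<'E'
from h import *
P=optics.camera_params('wrist'); bgr=cv2.imread('pics/w5.png'); 
print('grey mid',onz(P,190+346/2.22,60+169/2.22,140).round(1))
cv2.imwrite('pics/w5a.png',cv2.resize(bgr[20:220,240:320],(320,800),interpolation=cv2.INTER_CUBIC)[:600])
cv2.imwrite('pics/w5b.png',np.hstack([cv2.resize(bgr[20:110,250:310],(400,600),interpolation=cv2.INTER_CUBIC),cv2.resize(bgr[140:230,250:310],(400,600),interpolation=cv2.INTER_CUBIC)]))
E
```

```text
grey mid [533.7 142.5 140. ]
```

View pics/w5b.png

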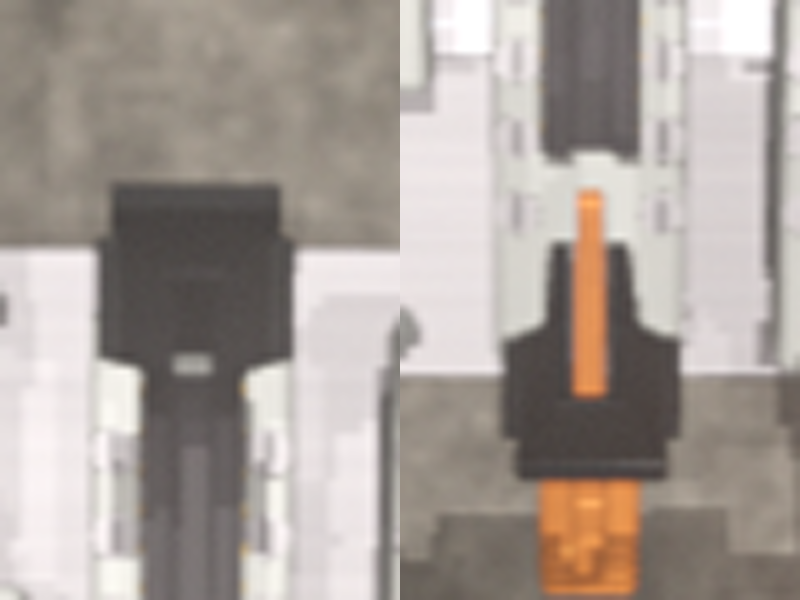

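```bash
python3 - <<'E'
from h import *
P=optics.camera_params('wrist')
a=onz(P,279.4-.4,47.7-.4,104);b=onz(P,278.7-.4,211.7-.4,104);print(a.round(1),b.round(1),((a+b)/2).round(1),np.degrees(np.arctan2((a-b)[1],(a-b)[0])))
for n in ['tab front',]: print(onz(P,278.3,229,46+0))
print(env.state()['eef_pos'], np.array(P['world_from_camera'])[:3,3])
E
```

```text
[590.7 183.  104. ] [475.2 184.3 104. ] [533.  183.6 104. ] -0.6453114663723482
[440.34174627 184.15542945  46.        ]
[468.98374189 186.64116803 174.5184574 ] [545.49185616 185.43319845 344.53194609]
```

```bash
python3 -m handwheel '[{"travel":[0,0,50],"roll":0},{"travel":[2,-15,95],"roll":-2},{"travel":[10,-60,105],"roll":-4},{"travel":[20,-108,105],"roll":-6},{"travel":[30,-156,105],"roll":-8},{"travel":[40,-204,105],"roll":-10},{"travel":[50,-252,105],"roll":-12},{"travel":[60,-300,105],"roll":-13}]' 0.37
python3 -m handwheel '[{"travel":[10,-40,0],"roll":0},{"travel":[19,-76,-30],"roll":0},{"travel":[19,-76,-80],"roll":0},{"travel":[19,-76,-120],"roll":0},{"travel":[19,-76,-138],"roll":0},{"travel":[19,-76,-138],"roll":0},{"travel":[19,-76,-138],"roll":0}]'
python3 - <<'E'
from h import *
im,P=snap('wrist','w6'); s=env.state(); print(s['eef_pos'],s['ft_force'])
E
```

```text
t: 6.4
eef_pos: [528.8, -115.1, 278.0]
tcp_rot: [-0.096, 1.568, 2.808]
ft_force: [0.9, 0.3, 1.2]
opening: 0.315
t: 7.1
eef_pos: [548.2, -189.1, 141.3]
tcp_rot: [-0.147, 1.569, 2.758]
ft_force: [0.5, -0.4, -0.1]
opening: 0.313
[ 548.57139099 -189.2455575   142.20325866] [-0.32757393 -0.74426387 -0.529915  ]
```

View pics/w6.png

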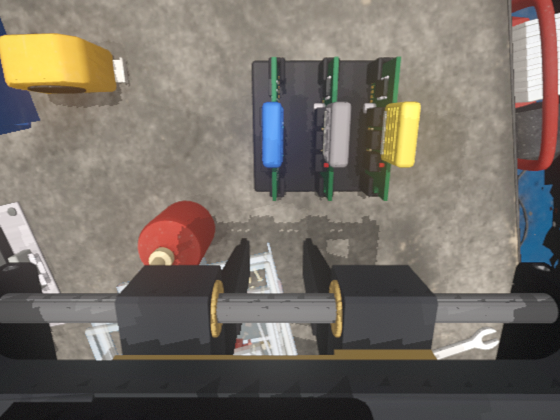

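The blue handle is at about (272,134), with the open fingers to either side at columns 245 and 308. Next I'll measure and compare with the same view of the grey rail handle.

```bash
python3 - <<'E'
from h import *
from scipy.spatial.transform import Rotation as R
s=env.state(); r=R.from_euler('xyz',s['tcp_rot']).as_matrix(); print('jaw',np.degrees(np.arctan2(-r[1,1],-r[0,1]))-90)
P=optics.camera_params('wrist'); im=cv2.imread('pics/w6.png').astype(int)
B,G,Rr=im[...,0],im[...,1],im[...,2]
bl=(B-Rr)*1.
m=(bl>70)&(B>120); m[:90]=0;m[180:]=0;m[:,:250]=0;m[:,300:]=0
q=np.argwhere(m);print(q.min(0),q.max(0))
pts=[]
for v in range(107,160):
    w=np.clip(bl[v,255:292]-50,0,60); pts.append(((w*np.arange(255,292)).sum()/w.sum(),v))
p=np.array([onz(P,c,v,108)[:2] for c,v in pts]);k=np.polyfit(p[:,0],p[:,1],1);print('blue yaw',np.degrees(np.arctan(k[0])),np.polyval(k,612))
g=(G>Rr*1.5)&(G>B*1.15)&(G>70);pts=[]
for v in list(range(62,98))+list(range(172,195)):
    c=np.where(g[v,262:288])[0]
    if len(c)>=2:
        w=(G-(Rr+B)/2)[v,262:288][c]; pts.append(((c*w).sum()/w.sum()+262,v))
p=np.array([onz(P,c,v,74)[:2] for c,v in pts]);k=np.polyfit(p[:,0],p[:,1],1);print('green yaw',np.degrees(np.arctan(k[0])),np.polyval(k,612),p[[0,-1]].round(1).tolist())
cr=(q.min(0)+q.max(0))/2; print(cr,onz(P,cr[1],cr[0],108).round(1))
print('prof',bl[94:106,268:276].mean(1).round().tolist(),bl[160:172,268:276].mean(1).round().tolist())
E
```

```text
jaw -13.566236218433886
[102 262] [167 283]
blue yaw -13.952517601400887 -202.66491346264428
green yaw -13.514243865535498 -203.53433844723793 [[657.9, -214.6], [568.8, -193.1]]
[134.5 272.5] [ 613.2 -203.2  108. ]
prof [19.0, 21.0, 20.0, 19.0, 20.0, 20.0, 18.0, 43.0, 120.0, 144.0, 143.0, 142.0] [142.0, 141.0, 140.0, 139.0, 133.0, 125.0, 117.0, 75.0, 27.0, 16.0, 16.0, 16.0]
```

```bash
sed -i "s/cv2.imwrite(f'pics\/{f}.png',im\[:,:,::-1\]); return im,P/cv2.imwrite(f'pics\/{f}.png',im[:,:,::-1]); np.save(f'pics\/{f}.npy',np.array(P['world_from_camera'])); return im,P/" h.py
python3 - <<'E'
from h import *
im,P=snap('wrist','w7'); e=env.state()['eef_pos']; print(e)
im=im.astype(int); bl=im[...,2]-im[...,0]; m=(bl>80); m[:90]=0;m[180:]=0;m[:,:250]=0;m[:,300:]=0
q=np.argwhere(m);print(q.min(0),q.max(0)); cr=(q.min(0)+q.max(0))/2; print(onz(P,cr[1],cr[0],108)-e)
E
```

```text
[ 548.76150644 -189.3531321   142.72710282]
[103 262] [167 282]
[ 64.23987905 -13.43626866 -34.72710282]
```

```bash
python3 -m handwheel '[{"travel":[32,-7,0],"roll":0},{"travel":[64,-14,0],"roll":0},{"travel":[64,-14,0],"roll":0},{"travel":[64,-14,-20],"roll":0},{"travel":[64,-14,-45],"roll":0},{"travel":[64,-14,-64],"roll":0},{"travel":[64,-14,-64],"roll":0},{"travel":[64,-14,-64],"roll":0}]' 0.37
python3 - <<'E'
from h import *
im,P=snap('wrist','w8'); s=env.state(); print(s['eef_pos'],s['ft_force'])
snap('scene','s8')
E
```

```text
t: 8.0
eef_pos: [612.5, -203.4, 79.0]
tcp_rot: [2.849, 1.57, -0.53]
ft_force: [1.4, -0.3, 0.5]
opening: 0.316
[ 612.76909395 -203.48739103   79.41413783] [-0.39761552 -0.07937142  1.1131805 ]
```

View pics/w8.png

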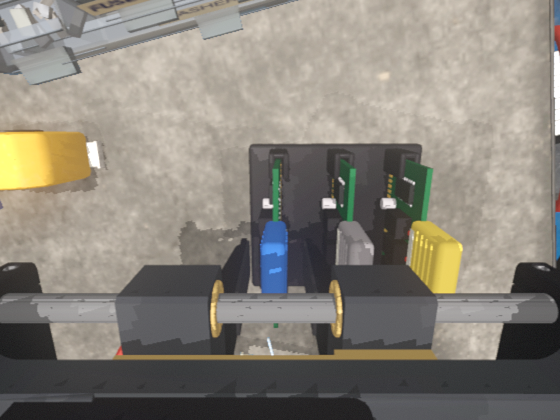

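View pics/s8.png

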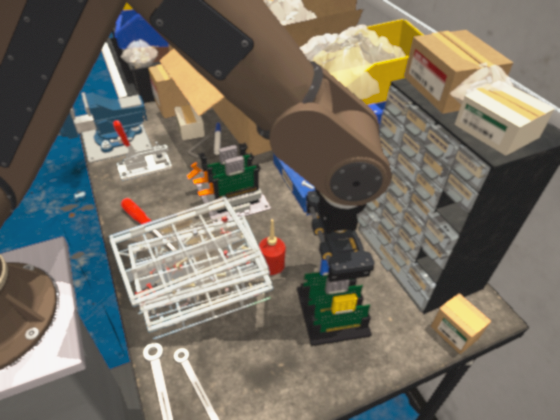

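The blue handle, at column 275, sits between the open fingers. I'll close on it.

```bash
python3 -m handwheel '[{"travel":[0,0,0],"roll":0},{"travel":[0,0,0],"roll":0},{"travel":[0,0,0],"roll":0},{"travel":[0,0,0],"roll":0},{"travel":[0,0,0],"roll":0}]' 1
python3 -m handwheel '[{"travel":[0,0,4],"roll":0},{"travel":[0,0,10],"roll":0},{"travel":[0,0,20],"roll":0},{"travel":[0,0,35],"roll":0},{"travel":[0,0,45],"roll":0},{"travel":[0,0,45],"roll":0}]' 1
```

```text
t: 8.6
eef_pos: [612.5, -203.7, 78.3]
tcp_rot: [2.312, 1.57, -1.067]
ft_force: [-2.6, -3.3, 5.6]
opening: 0.124
t: 9.2
eef_pos: [613.2, -203.1, 125.0]
tcp_rot: [-3.109, 1.568, -0.204]
ft_force: [-0.2, 0.5, -0.9]
opening: 0.124
```

The grip holds at 11.8 mm and the card is drawn up. I'll lift clear and carry it over to above the slot.

```bash
python3 -m handwheel '[{"travel":[0,0,45],"roll":0},{"travel":[0,0,90],"roll":0},{"travel":[0,2,135],"roll":0},{"travel":[-6,30,152],"roll":2},{"travel":[-15,75,152],"roll":5},{"travel":[-24,120,152],"roll":8},{"travel":[-33,165,152],"roll":11},{"travel":[-42,210,152],"roll":12.9}]' 1
python3 -m handwheel '[{"travel":[-9,45,0],"roll":0},{"travel":[-18,90,0],"roll":0},{"travel":[-27,135,0],"roll":0},{"travel":[-35,178,0],"roll":0},{"travel":[-35,178,-20],"roll":0},{"travel":[-35,178,-40],"roll":0},{"travel":[-35,178,-40],"roll":0},{"travel":[-35,178,-40],"roll":0}]' 1
python3 - <<'E'
from h import *
im,P=snap('wrist','w9'); s=env.state(); print(s['eef_pos'],s['ft_force'],s['tcp_rot'])
snap('scene','s9')
E
```

```text
t: 10.0
eef_pos: [569.5, 8.7, 274.7]
tcp_rot: [-1.168, 1.57, 1.963]
ft_force: [0.9, -0.3, -1.0]
opening: 0.125
t: 10.8
eef_pos: [535.3, 184.8, 235.1]
tcp_rot: [-0.161, 1.57, 2.969]
ft_force: [-0.1, -0.3, -1.6]
opening: 0.125
[535.6617305  184.7009839  235.62874973] [-0.09843975  0.11919788 -1.53154201] [-2.68850948  1.57005524  0.44092507]
```

View pics/w9.png

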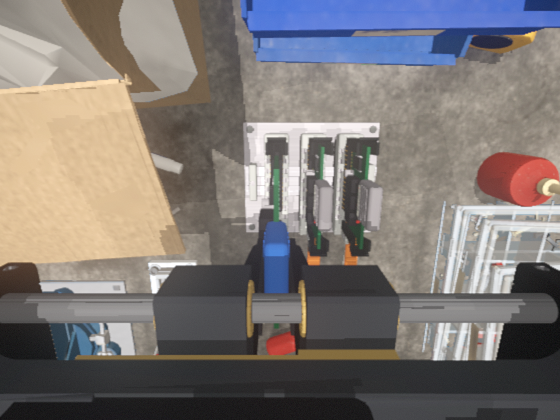

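View pics/s9.png

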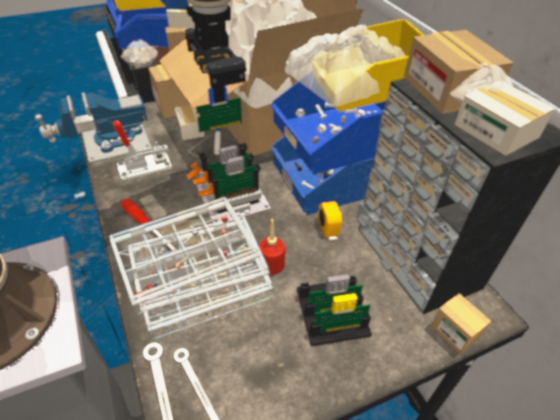

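```bash
python3 -m handwheel '[{"travel":[0,0,-25],"roll":0},{"travel":[0,0,-52],"roll":0},{"travel":[0,0,-52],"roll":0},{"travel":[0,0,-52],"roll":0},{"travel":[0,0,-52],"roll":0}]' 1
python3 - <<'E'
from h import *
im,P=snap('wrist','w10'); s=env.state(); print(s['eef_pos'],s['ft_force'])
im2,P2=snap('scene','s10'); im3,_=snap('top','t10')
cv2.imwrite('pics/w10z.png',cv2.resize(im[90:290,220:340,::-1],(360,600),interpolation=cv2.INTER_CUBIC))
cv2.imwrite('pics/s10z.png',cv2.resize(im2[85:215,175:285,::-1],(508,600),interpolation=cv2.INTER_CUBIC))
E
python3 - <<'E'
import cv2,numpy as np
a=cv2.imread('pics/w10z.png');b=cv2.imread('pics/s10z.png')
cv2.imwrite('pics/c10.png',np.hstack([a,b[:, :440]]))
E
```

```text
t: 11.4
eef_pos: [536.1, 184.8, 184.5]
tcp_rot: [-2.936, 1.568, 0.194]
ft_force: [0.3, -1.1, -1.4]
opening: 0.13
[536.04524601 184.78361563 184.42880271] [ 0.12159958  0.33917479 -1.68370601]
```

View pics/c10.png

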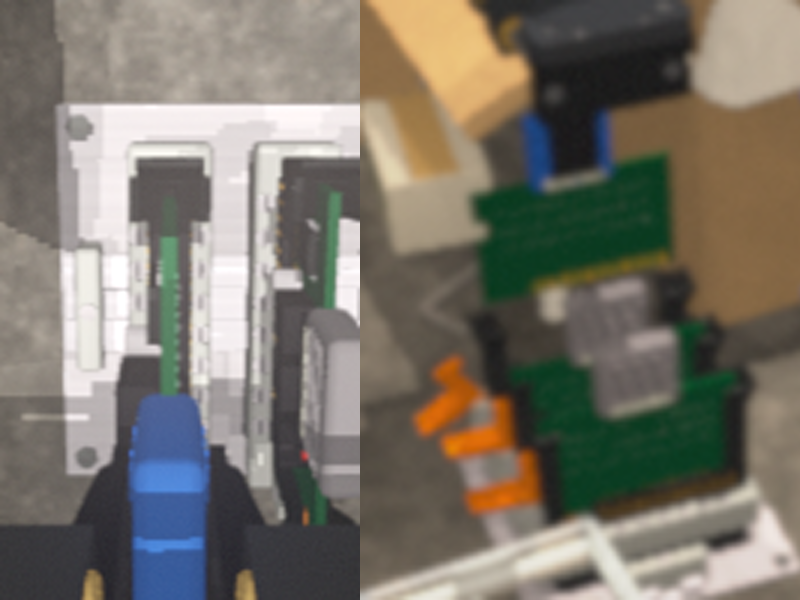

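The wrist view shows the card's +x end face in line with the guide, at columns 169 and 170.5 of the crop. The scene view shows the notch on the -x side and the latch open. Next I'll check x from this same image.

```bash
python3 - <<'E'
from h import *
P=optics.camera_params('wrist'); P['world_from_camera']=np.load('pics/w10.npy')
im=cv2.imread('pics/w10.png')
g=im[...,1].astype(int); print('rows col276 (bgr)'); 
for v in range(136,176): print(v,im[v,275:278].mean(0).round().astype(int).tolist(), im[v,264:269].mean(0).round().astype(int).tolist(), im[v,284:288].mean(0).round().astype(int).tolist())
E
```

```text
rows col276 (bgr)
136 [218, 217, 224] [235, 235, 242] [217, 216, 224]
137 [167, 170, 175] [180, 182, 187] [169, 172, 177]
138 [201, 208, 210] [201, 207, 210] [194, 201, 204]
139 [226, 233, 235] [225, 233, 235] [214, 221, 224]
140 [237, 244, 246] [237, 244, 247] [219, 225, 228]
141 [239, 245, 248] [238, 245, 248] [218, 224, 227]
142 [159, 165, 168] [186, 192, 195] [160, 164, 168]
143 [98, 99, 104] [137, 140, 144] [110, 112, 116]
144 [104, 105, 110] [132, 134, 138] [108, 110, 114]
145 [96, 98, 103] [126, 129, 134] [100, 102, 107]
146 [86, 87, 94] [122, 125, 129] [92, 94, 99]
147 [85, 86, 92] [128, 131, 136] [92, 94, 100]
148 [86, 88, 93] [115, 119, 123] [90, 91, 96]
149 [86, 87, 93] [96, 97, 102] [88, 89, 95]
150 [91, 91, 97] [88, 90, 95] [90, 91, 97]
151 [89, 89, 95] [89, 91, 96] [89, 90, 96]
152 [87, 88, 94] [89, 90, 95] [89, 90, 96]
153 [90, 91, 98] [90, 91, 96] [88, 90, 96]
154 [91, 92, 98] [91, 91, 97] [89, 91, 96]
155 [90, 96, 94] [89, 90, 96] [88, 90, 95]
156 [89, 101, 91] [89, 91, 96] [88, 90, 96]
157 [89, 102, 91] [91, 92, 97] [88, 89, 95]
158 [89, 102, 90] [90, 91, 96] [88, 90, 96]
159 [90, 102, 91] [90, 91, 97] [89, 91, 96]
160 [90, 103, 92] [90, 91, 96] [89, 90, 96]
161 [90, 103, 92] [90, 91, 96] [89, 90, 95]
162 [90, 103, 92] [89, 90, 95] [88, 89, 95]
163 [90, 103, 91] [102, 104, 110] [104, 106, 112]
164 [89, 103, 91] [153, 159, 162] [153, 158, 162]
165 [89, 102, 91] [171, 176, 180] [162, 167, 170]
166 [90, 101, 91] [173, 174, 180] [164, 165, 171]
167 [88, 101, 90] [171, 171, 178] [158, 158, 165]
168 [91, 106, 91] [169, 169, 177] [155, 156, 163]
169 [115, 150, 102] [172, 171, 178] [154, 154, 162]
170 [117, 155, 102] [170, 171, 178] [158, 159, 165]
171 [118, 155, 102] [172, 174, 181] [193, 196, 202]
172 [117, 154, 101] [206, 213, 216] [204, 210, 214]
173 [117, 154, 102] [212, 221, 225] [210, 217, 220]
174 [116, 154, 102] [213, 222, 225] [211, 218, 221]
175 [117, 154, 103] [215, 221, 224] [211, 218, 220]
```

```bash
python3 - <<'E'
import cv2,numpy as np
im=cv2.imread('pics/w10.png'); cv2.imwrite('pics/w10y.png',cv2.resize(im[130:190,245:305],(600,600),interpolation=cv2.INTER_NEAREST))
E
```

```text
(no output)
```

View pics/w10y.png

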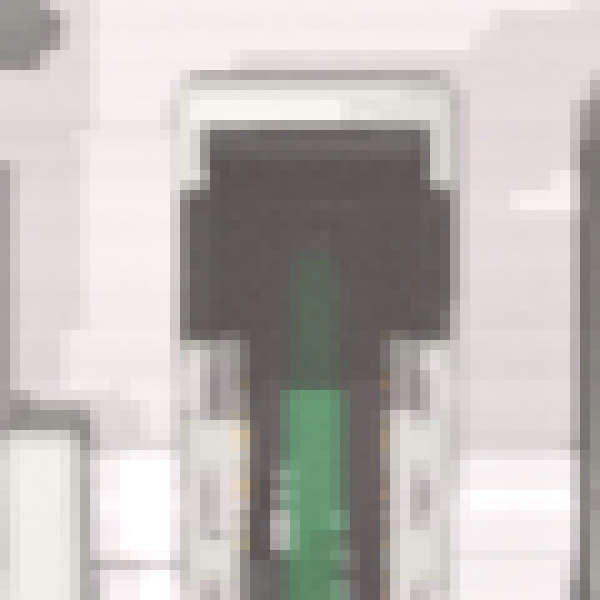

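```bash
python3 - <<'E'
from h import *
P=optics.camera_params('wrist'); P['world_from_camera']=np.load('pics/w10.npy')
im=cv2.imread('pics/w10.png').astype(int)
for v in range(146,162): print(v,im[v,328:336].tolist()[::2])
print('blue top',onz(P,276,168.6,179.4),'blue bot',onz(P,276,154.8,115.4))
for r in (152,153,154,155): print(r,onz(P,331,r,106))
for r in (142.3,145.8): print('guide',onz(P,276,r,104))
# w2: grey board corners
Q=dict(P); Q['world_from_camera']=np.load('pics/w10.npy')
E
```

```text
146 [[84, 84, 89], [83, 84, 89], [84, 85, 90], [80, 82, 88]]
147 [[83, 84, 89], [81, 81, 87], [78, 79, 85], [81, 81, 87]]
148 [[82, 84, 89], [83, 83, 90], [82, 82, 89], [79, 80, 85]]
149 [[82, 84, 89], [81, 83, 88], [80, 82, 88], [81, 81, 87]]
150 [[84, 85, 91], [86, 87, 93], [84, 85, 90], [85, 86, 90]]
151 [[83, 91, 87], [81, 83, 86], [81, 83, 89], [83, 84, 89]]
152 [[83, 96, 84], [81, 90, 86], [81, 83, 88], [80, 81, 88]]
153 [[84, 94, 85], [85, 99, 85], [84, 91, 87], [80, 82, 86]]
154 [[81, 90, 84], [92, 115, 88], [92, 119, 86], [86, 93, 89]]
155 [[81, 89, 83], [97, 125, 89], [102, 135, 90], [82, 88, 86]]
156 [[81, 89, 83], [98, 127, 90], [103, 136, 90], [83, 88, 86]]
157 [[80, 90, 83], [99, 128, 89], [101, 135, 91], [82, 86, 86]]
158 [[80, 90, 84], [100, 130, 89], [102, 135, 91], [82, 88, 87]]
159 [[79, 88, 82], [99, 131, 90], [101, 135, 89], [81, 86, 85]]
160 [[80, 90, 82], [98, 129, 88], [101, 134, 90], [82, 87, 85]]
161 [[81, 90, 83], [99, 130, 89], [97, 130, 86], [79, 84, 86]]
blue top [585.58608267 183.70180608 179.4       ] blue bot [585.99776352 183.7319429  115.4       ]
152 [586.61542107 141.97736553 106.        ]
153 [585.86286938 141.95120422 106.        ]
154 [585.1090735  141.92499966 106.        ]
155 [584.35403035 141.89875174 106.        ]
guide [594.16538358 183.64777018 104.        ]
guide [591.54792517 183.67672509 104.        ]
```

The card's +x edge is at x=585.6–586.0, against about 585.8 expected from the seated grey neighbour. In y it is 183.7 against 183.9. The card is aligned, so I'll lower it into the flare.

```bash
python3 -m handwheel '[{"travel":[0,0,-6],"roll":0},{"travel":[0,0,-12],"roll":0},{"travel":[0,0,-17],"roll":0},{"travel":[0,0,-21],"roll":0},{"travel":[0,0,-25],"roll":0},{"travel":[0,0,-28],"roll":0},{"travel":[0,0,-28],"roll":0}]' 1
```

```text
t: 12.25
eef_pos: [535.2, 184.6, 154.3]
tcp_rot: [0.366, 1.57, -2.787]
ft_force: [0.7, 0.6, -0.8]
opening: 0.125
```

```bash
python3 -m handwheel '[{"travel":[0,0,-5],"roll":0},{"travel":[0,0,-10],"roll":0},{"travel":[0,0,-15],"roll":0},{"travel":[0,0,-20],"roll":0},{"travel":[0,0,-24],"roll":0},{"travel":[0,0,-24],"roll":0}]' 1
python3 -m handwheel '[{"travel":[0,0,-2],"roll":0},{"travel":[0,0,-4],"roll":0},{"travel":[0,0,-6],"roll":0},{"travel":[0,0,-6],"roll":0}]' 1
```

```text
t: 12.85
eef_pos: [535.1, 184.6, 130.2]
tcp_rot: [0.315, 1.57, -2.838]
ft_force: [0.1, 0.2, -1.5]
opening: 0.126
t: 13.25
eef_pos: [535.3, 184.7, 124.6]
tcp_rot: [0.495, 1.57, -2.659]
ft_force: [0.1, 0.3, -1.9]
opening: 0.122
```

It slides freely. The last 13 mm pushes the latch foot down.

```bash
python3 -m handwheel '[{"travel":[0,0,-2],"roll":0},{"travel":[0,0,-4],"roll":0},{"travel":[0,0,-6],"roll":0},{"travel":[0,0,-6],"roll":0}]' 1
python3 -m handwheel '[{"travel":[0,0,-2],"roll":0},{"travel":[0,0,-4],"roll":0},{"travel":[0,0,-6],"roll":0},{"travel":[0,0,-6],"roll":0}]' 1
```

```text
t: 13.65
eef_pos: [535.5, 184.7, 118.8]
tcp_rot: [3.117, 1.57, -0.037]
ft_force: [1.0, -0.1, 0.0]
opening: 0.123
t: 14.05
eef_pos: [535.3, 184.7, 112.5]
tcp_rot: [0.553, 1.571, -2.6]
ft_force: [0.5, 0.4, 0.0]
opening: 0.123
```

```bash
python3 -m handwheel '[{"travel":[0,0,-1],"roll":0},{"travel":[0,0,-2],"roll":0},{"travel":[0,0,-2],"roll":0}]' 1
python3 - <<'E'
from h import *
im2,P2=snap('scene','s12')
cv2.imwrite('pics/s12z.png',cv2.resize(im2[110:210,165:275,::-1],(660,600),interpolation=cv2.INTER_CUBIC))
print(env.state()['ft_force'])
E
```

```text
t: 14.35
eef_pos: [535.0, 184.7, 110.6]
tcp_rot: [0.265, 1.57, -2.889]
ft_force: [-0.7, -0.0, 1.2]
opening: 0.122
[-1.18290163  0.66118208  1.04373356]
```

View pics/s12z.png

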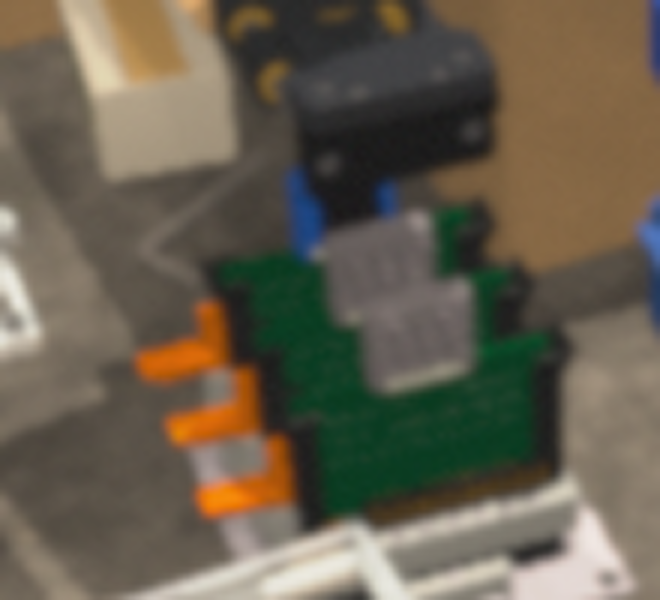

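The latch is nearly parallel with the others. I'll press on in 1 mm steps until the seat pushes back.

```bash
for k in 1 2; do python3 -m handwheel '[{"travel":[0,0,-1],"roll":0},{"travel":[0,0,-1],"roll":0}]' 1; done
```

```text
t: 14.6
eef_pos: [535.3, 184.7, 110.3]
tcp_rot: [2.475, 1.571, -0.679]
ft_force: [-1.6, -0.3, 7.2]
opening: 0.122
t: 14.8
eef_pos: [535.5, 184.7, 110.2]
tcp_rot: [-3.047, 1.57, 0.083]
ft_force: [-3.9, -1.5, 16.6]
opening: 0.127
```

```bash
python3 -m handwheel '[{"travel":[0,0,-1],"roll":0},{"travel":[0,0,-1],"roll":0}]' 1
python3 - <<'E'
from h import *
im2,P2=snap('scene','s13')
print(env.state()['eef_pos'])
cv2.imwrite('pics/s13z.png',cv2.resize(im2[155:195,180:220,::-1],(600,600),interpolation=cv2.INTER_CUBIC))
E
```

```text
t: 15.0
eef_pos: [535.6, 184.7, 110.1]
tcp_rot: [-3.042, 1.569, 0.088]
ft_force: [-7.8, -1.5, 26.5]
opening: 0.122
[535.65099754 184.7737284  110.1680571 ]
```

View pics/s13z.png

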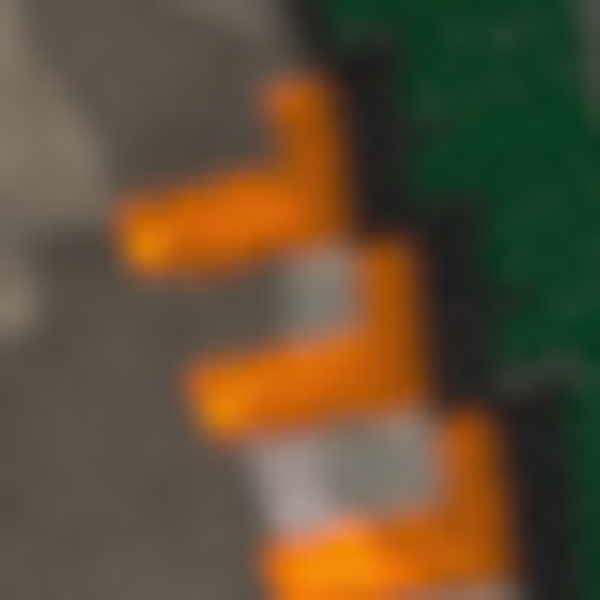

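The free latch is now parallel to its neighbours, so it is shut, and the seat holds 26 N. I'll relax, open part way so the fingers clear the neighbouring handle, and lift.

```bash
python3 -m handwheel '[{"travel":[0,0,2],"roll":0},{"travel":[0,0,3],"roll":0}]' 1
python3 -m handwheel '[{"travel":[0,0,0],"roll":0},{"travel":[0,0,0],"roll":0},{"travel":[0,0,0],"roll":0},{"travel":[0,0,0],"roll":0}]' 0.37
python3 -m handwheel '[{"travel":[0,0,10],"roll":0},{"travel":[0,0,35],"roll":0},{"travel":[0,0,70],"roll":0},{"travel":[-20,0,110],"roll":0},{"travel":[-60,-10,150],"roll":0},{"travel":[-70,-20,190],"roll":0},{"travel":[-70,-20,190],"roll":0},{"travel":[-70,-20,190],"roll":0}]'
python3 - <<'E'
from h import *
im2,P2=snap('scene','s14'); im,P=snap('wrist','w14'); snap('top','t14')
a=cv2.resize(im2[130:220,170:280,::-1],(489,400),interpolation=cv2.INTER_CUBIC)
b=cv2.resize(im[60:220,190:330,::-1],(350,400),interpolation=cv2.INTER_CUBIC)
cv2.imwrite('pics/c14.png',np.hstack([a,b])[:, :800])
E
```

```text
t: 15.25
eef_pos: [535.3, 184.7, 110.9]
tcp_rot: [2.846, 1.571, -0.307]
ft_force: [-0.4, 0.4, -1.7]
opening: 0.125
t: 15.65
eef_pos: [535.3, 184.7, 110.6]
tcp_rot: [0.479, 1.571, -2.675]
ft_force: [-0.1, 0.4, 0.5]
opening: 0.311
t: 16.45
eef_pos: [465.4, 164.6, 302.3]
tcp_rot: [-2.952, 1.568, 0.178]
ft_force: [0.4, 0.5, -0.7]
opening: 0.315
```

View pics/c14.png

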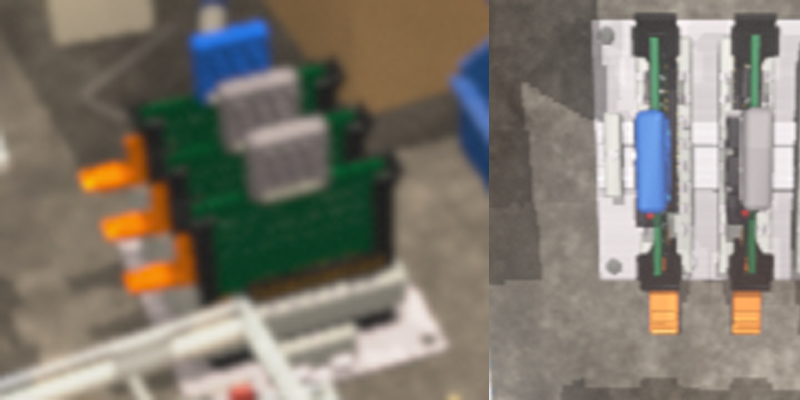

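View pics/t14.png

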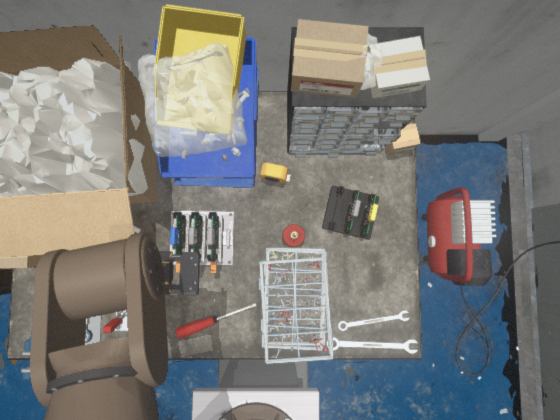

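The blue card sits level with its grey neighbours, with handle rows 110–211 against 108–208 in the crop. Its tab is at the same rows as the shut latch next to it (292–333). The stand, spare cards, can and tape measure are where they were, so I'm handing in.

```bash
python3 -c "
from cell import job
print(job.job_done())"
```

```text
the job is handed in; nothing more can be done
None
```

The blue card is in the free holder, seated fully home with the latch shut, and the gripper has let go and is clear. The job was handed in at about 17 s of the 59 s allowed. `job_done()` gives no verdict, so what follows rests on my own checks.

- **Latch opening:** I pressed the tab of the free holder (the largest-y one) down with closed fingers until the force jumped to 36 N at its stop. The pictures then showed the latch open.
- **Fitting the card:** I drew the blue card straight up out of the stand and turned it about 13° to match the rail. Before lowering, it was within about 0.5 mm of the position taken from the seated grey card next door. It slid down without resistance, and the seat then pushed back with 26 N at the end.
- **Last pictures:** The blue handle is level with the grey one beside it, and the latch tab lines up with the shut latches. The other cards, oil can and tape measure look unmoved.

**Disagreement:** one wrist-camera reading gave the slot about 2 mm off in x. I put this down to using the arm's pose from after it had settled instead of the pose when the picture was taken. I relied on later pictures where the two matched.

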